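Seat a set-screw collar on the flat of a dental bench drive's spindle

TASK

Gently lower the open lid of the small bench drive until it is fully closed, then pinch its upright spindle, feel for the flat and turn the spindle until the flat faces squarely to the drive's front (the end away from the lid's hinge). Then take the loose collar, slide it over the spindle with its screw on the flat's side, and finish while still holding it in the fingers: level, half-way along the flat, clear of the shoulder below, with the screw's nose pressed lightly against the flat. Leave the model, bottles and cup alone.

Things in the scene. Friction and masses are not known exactly. Their poses are not given: they have to be found in the camera images.
- unit: White bench drive fixed to the table, 240 (x) x 140 (y) x 50 mm high. Origin: centre of its underside. Its front faces its own -x, roughly to the robot. The front deck (top 50 mm above the table) carries the spindle at x = -80 mm, y = 0; the belt bay behind it is covered by the lid.
- lid (a joint): Lid angle, rad: 0 closed (level), growing as it opens upward. It starts between 0.5 and 0.9. A stiff hinge keeps it where it is left; pushing it down takes about 1 to 3 N near its free edge.
- lid_hinge (a point): Point on the lid's hinge axis (along the unit's y), at the back of the unit, mid-width, 51 mm above the table. The frame turns with the lid: the plate extends 150 mm along its -x, is 140 mm wide in y and 6 mm thick, from z = 0 to 6 mm; a 6 mm high, 50 mm wide lip stands along the free edge.
- lid_edge (a point): Mid-point of the lid's free edge, on its top face (150 mm from the hinge axis, next to the front deck when closed). The frame turns with the lid, z is the outward normal.
- spindle: Upright steel spindle, 18 mm diameter, turning about its z with slight friction (0.06 N m; stays where left). Origin: on its axis at the middle of the flat, 100 mm above the table. The flat faces its own -x; starts turned 0.6 to 1.5 rad counter-clockwise (from above) from facing the unit's front. With the flat facing front, its x axis is parallel to the unit's x.
- flat (a point): Centre of the flat's face, 5.5 mm from the axis; spindle's axes. The flat is milled over the spindle's top 40 mm (80 to 120 mm above the table; top chamfered 2 mm): 14.5 mm thick across the flat (fingers closing along x), up to 18 mm elsewhere. Below it the full round makes a shoulder.
- collar: Loose aluminium collar, 44 mm outside diameter, 16 mm high, about 0.08 kg, flat on a thin dark pad; bore 21 mm right through. Grip it on the two wrench flats, 36 mm apart, on its +y and -y sides. A dark set screw goes through its -x side at mid-height. Origin: centre of its underside; z up.
- collar_mid (a point): Centre of the collar's bore at mid-height, 8 mm above its underside; collar's axes.
- screw (a point): Outer end of the collar's screw head (9 mm diameter), 26.5 mm from the bore axis along the collar's -x. The screw's 5 mm nose sticks into the bore to 6.7 mm from the axis, so the collar goes down the spindle only with the screw on the flat's side; centred there, the nose has 1.2 mm to go to the flat.
- pad: Thin dark rubber pad, 140 x 140 x 3 mm, fixed on the table, on which the collar lies. Origin: centre of its underside.
- model: Loose plaster dental model, 50 x 60 mm, 29 mm high. To be left alone.
- dropper: Loose clear dropper bottle, 32 mm diameter, 85 mm high. To be left alone.
- can: Loose capped bottle with a plain band, 60 mm diameter, 190 mm high. To be left alone.
- cup: Loose white mug, 72 mm diameter, 60 mm high. To be left alone.

How it is judged:
On the way, in this order (a step that is already met when the one before it is completed fails the run):
1. the lid is closed (value of joint lid below 0.03 rad), for 0.2 s.
2. the spindle, pinched by the fingers, has its flat facing the drive's front (angle between the x axis of spindle and the x axis of unit, either way round below 0.15 rad and x of flat in the frame of unit below -0.08 m and contact force between the fingers and spindle above 1 N and value of joint lid below 0.05 rad), for 0.2 s.
At the end, for the whole second after the job is handed in: Lid closed (0.05 rad); spindle flat facing front (0.25 rad); collar on the spindle (4 mm), screw on the flat (0.25 rad), its middle within 8 mm of the flat's middle, level (0.12 rad), still, gripped (over 2 N), nose bearing on the flat (over 0.5 N) (value of joint lid below 0.05 rad and angle between the x axis of spindle and the x axis of unit, either way round below 0.25 rad and x of flat in the frame of unit below -0.08 m and angle between the x axis of collar and the x axis of spindle, either way round below 0.25 rad and x of screw in the frame of spindle below -0.02 m and horizontal distance between collar_mid and spindle below 0.004 m and z of collar_mid in the frame of spindle between -0.008 and 0.008 m and angle between collar's own z axis and vertical below 0.12 rad and contact force between the fingers and collar above 2 N and contact force between collar and spindle above 0.5 N and linear speed of collar below 0.02 m/s); the arm keeps its last pose, push and grip.
It fails at once if the lid is slammed (closing faster than 2 rad/s) (velocity of joint lid below -2 rad/s).
It fails at once if the collar is pressed hard on the spindle (over 40 N) (contact force between collar and spindle above 40 N).
It fails at once if a bystander is disturbed (moved over 30 mm) (distance of any of model, dropper, can, cup from where it was at the start of the episode above 0.03 m).
It also fails if it takes over 72 s, if anything falls off the work surface, if the arm or the gripper's body presses on something with over 40 N, if the wrist force passes 120 N, or if a joint passes its speed limit or range.

ROBOT

A 6-joint arm with a two-finger parallel gripper is mounted at the origin on the work surface. World frame = base frame: x ahead of the robot, y to its left, z up, the work surface at z = 0. Lengths are in m, angles in rad, forces in N, time in s.
With the tool pointing down it reaches from about 0.325 to 1 m from the base axis. Payload 5.1 kg.
Tool frame: the origin (TCP) lies midway between the tips of the shut fingers; the grasp point (between the pads) lies 19 mm behind it; z points along the fingers, y is the direction in which the jaws open and shut (so a half turn about z gives the same grasp; the last joint's range is limited). The gripper opens to 85 mm and grips with 20 to 120 N. Pads are 22 mm wide; open, the fingers measure 114 mm over their backs; the gripper's body (76 mm by 85 mm) begins 54 mm behind the grasp point. The pads swing forward as they close: fully open they stand 13 mm farther back than shut.
Start: joints at [-1.43, 0.124, 1.65, -0, 1.367, -0.083], TCP at [0.144, -0.634, 0.231] pointing down, gripper open.
Joint ranges: [-2.61, 2.61], [-1.02, 2.33], [0.03, 2.71], [-1.35, 4.49], [0.32, 2.68], [-2.91, 2.91]. Speed limits (rad/s): [2.57, 2.57, 3.14, 3.14, 3.14, 3.14].

INTERFACE

Orientations are given as a rotation vector (axis times angle).
In Python, from cell import bot gives the robot as it stands.
- The arm moves only by the tool drive_tool, never from a script. Its argument "increments" is a list of rows, each an object with "xyz": the shift along the world's x, y, z each as a share of 75 cm, from -1 to 1, a list of three; "delta_rot": the turn, a rotation vector about the world's x, y, z each as a share of 60 degrees, from -1 to 1, a list of three. In form: [{"xyz": [tx, ty, tz], "delta_rot": [rx, ry, rz]}, ...]. A call has 1 to 12 rows; each row is the pose to reach, as a shift and turn from the pose commanded when the call began; what a row does not reach only later rows make up. A row lasts 1/10 s, in which the tool goes at most 50 mm and 8.59 degrees, less where a joint would pass 70% of its speed; a pose out of reach is approached as far as the arm can. A call with a number of a shift or a turn outside -1 to 1 is refused whole. A call with a gripper value outside its range is refused whole. "gripper" is the finger opening in mm, from 0 to 85.4, set as the call begins (left out, the last holds). The fingers move at their own pace and stop on an object; the grip force is fixed at half the most. Time passes only in rows, so rows that repeat a pose let the fingers close. It gives the time, the measured TCP pose, the force and the opening at its end, in the units of the state.
- bot.state(): the state, without advancing time (a new reading comes with each control period).
- bot.snapshot(name): name is "scene" or "top" or "wrist"; returns a dict with "pixels" (400x640x3 uint8, red, green, blue), "z_map" (400x640 float32, m along the optical axis (not along the pixel's ray), 0 where there is no reading), "K" (3x3 intrinsics, pixels), "origin" and "attitude" of the camera in the world. Camera axes: x right, y down, z forward; pixel columns grow to the right and rows downward; lengths in m; the calibration is good to about 2 mm. A picture is of the moment at which its call begins.
- bot.sign_off(): hands the job in, once; it reports no verdict.
The state is a dict: "t": time; "q": joint angles; "dq": joint speeds; "joint_torque": joint torques, N m; "position": TCP position; "ee_rot": TCP orientation; "wrist_force": force on the tool from outside, world axes, zero at the start; "torque": the same for the moment, N m; "width": finger opening in m.
Only numpy, scipy, OpenCV 4.12 (cv2) and the standard library are available. Lean on these libraries where they do the work, as an engineer would, in place of code of your own. Each camera call takes 0.05 s, during which the arm holds its last target.

## Working session

There is one attempt and no reset: what is moved stays moved. The work goes in short steps, Python scripts to look and compute and a tool call to move; the robot and the scene stay as the last step left them, time stands still between calls to the robot, and variables do not carry over. Pictures are saved under pics/ and viewed, and the job is handed in when it is done.

Besides the shell and the picture viewer there is one more tool, called after "Call:" as name(argument=value, ...), one argument or row to a line, values as JSON. drive_tool: Moves the arm, as the interface text tells. Shift numbers are shares of 75 cm and turn numbers shares of 60 degrees, none past 1 either way. Its arguments: {"type":"object","properties":{"increments":{"type":"array"},"gripper":{"type":"number"}},"required":["increments"]}

```bash
ls; mkdir -p pics; python3 - <<'E'
from cell import bot
import cv2,numpy as np
s=bot.state(); print(s)
for n in ["scene","top","wrist"]:
    d=bot.snapshot(n)
    cv2.imwrite(f"pics/{n}0.png",d["pixels"][:,:,::-1])
    np.savez(f"{n}0.npz",**d)
    print(n,d["K"].tolist(),d["origin"],d["attitude"])
E
```

```text
pics
{'t': 0.0, 'q': array([-1.42962508e+00,  1.24500801e-01,  1.65167426e+00,  1.30638839e-05,
        1.36748811e+00, -8.26076943e-02]), 'dq': array([-5.71405402e-04, -3.42895405e-04,  9.82596911e-04,  5.46973441e-05,
        7.86762804e-04, -1.04150244e-03]), 'joint_torque': array([ 1.19191318e-03, -4.23609567e+01, -3.65451014e+01, -2.35378848e-04,
        6.97159427e-03, -3.12318150e-05]), 'position': array([ 0.1441298 , -0.63319599,  0.23005565]), 'ee_rot': array([-3.11989137e+00, -3.50542891e-01,  7.50867199e-05]), 'wrist_force': array([-0.36866766,  0.09564066, -0.3214516 ]), 'torque': array([ 0.00103581, -0.02914765, -0.00277256]), 'width': 0.08552466216187703}
scene [[451.9110604546808, 0.0, 324.5351258494972], [0.0, 451.9110604546808, 200.75206933676515], [0.0, 0.0, 1.0]] [ 1.07522213 -0.56969124  0.90574534] [-2.20986119 -0.84070066  0.33349207]
top [[420.45308382471023, 0.0, 316.6375825664919], [0.0, 420.45308382471023, 199.65293749675712], [0.0, 0.0, 1.0]] [0.38270275 0.04715033 1.14562496] [-2.11983904  2.15226327 -0.17567141]
wrist [[287.6738771300994, 0.0, 316.39903302698843], [0.0, 287.6738771300994, 194.74567409534473], [0.0, 0.0, 1.0]] [ 0.21456843 -0.61733265  0.37155396] [ 2.26947889 -1.81071196 -0.26773889]
```

View pics/scene0.png

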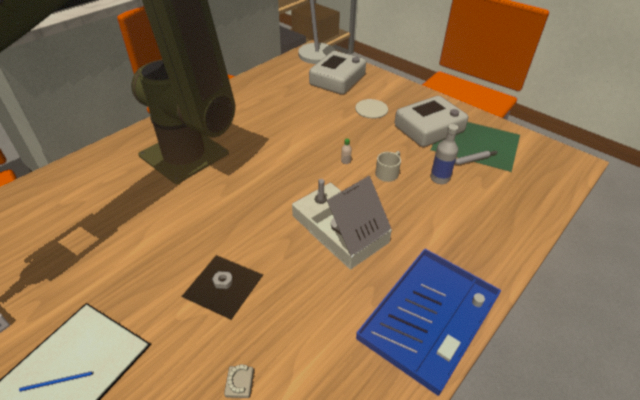

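View pics/top0.png

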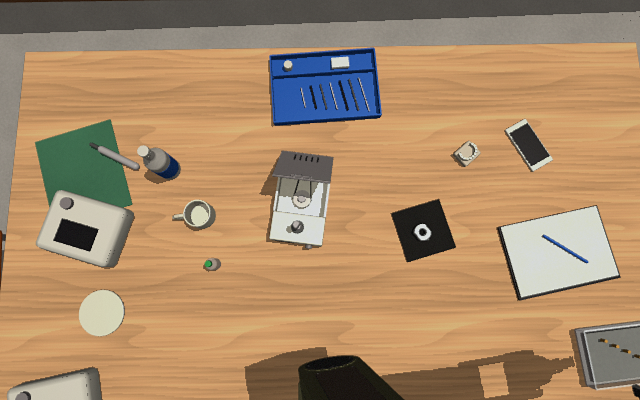

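View pics/wrist0.png

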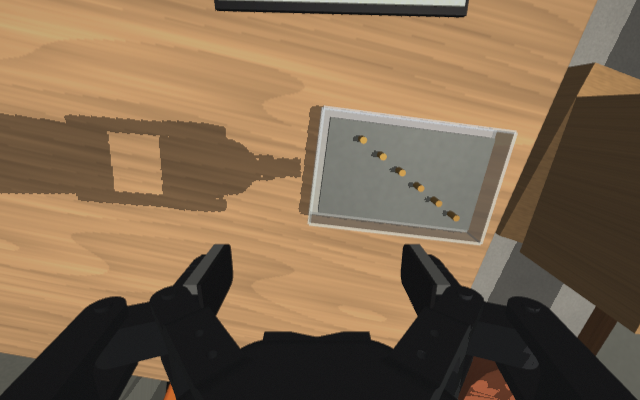

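The top view shows the drive at about (300,200), its spindle at (297,227) with the front towards the robot, and the lid open at the back. The collar is on the pad at (422,232). Model is at (466,154), can at (160,163), cup at (198,215) and dropper at (211,265). Next I zoom in and measure.

```bash
cat > h.py <<'E'
import numpy as np,cv2
from scipy.spatial.transform import Rotation as R
def cam(d): return d["K"],np.array(d["origin"]),R.from_rotvec(d["attitude"]).as_matrix()
def ray(d,u,v,z):
    K,o,A=cam(d); r=A@np.array([(u-K[0,2])/K[0,0],(v-K[1,2])/K[1,1],1.]); return o+r*(z-o[2])/r[2]
def cloud(d):
    K,o,A=cam(d); v,u=np.mgrid[0:400,0:640]; Z=d["z_map"]
    P=np.stack([(u-K[0,2])/K[0,0]*Z,(v-K[1,2])/K[1,1]*Z,Z],-1)@A.T+o
    P[Z<=0]=np.nan; return P
def proj(d,p):
    K,o,A=cam(d); c=A.T@(np.array(p)-o); return (K@c/c[2])[:2]
def crop(d,x0,y0,x1,y1,k,name):
    im=d["pixels"][y0:y1,x0:x1,::-1]; cv2.imwrite("pics/"+name,cv2.resize(im,None,fx=k,fy=k,interpolation=cv2.INTER_CUBIC))
E
python3 - <<'E'
from h import *
t=dict(np.load("top0.npz")); s=dict(np.load("scene0.npz"))
crop(t,250,140,350,255,5,"t_unit.png"); crop(s,285,165,400,270,6,"s_unit.png"); crop(t,385,195,460,265,8,"t_col.png")
P=cloud(t)
for (u,v) in [(285,230),(310,232),(297,227),(422,232),(405,220),(302,160),(350,200),(302,175)]: print(u,v,P[v,u].round(4))
m=(t["pixels"].max(-1)<60)
cs,_=cv2.findContours(m[195:265,385:460].astype(np.uint8),0,2)
c=max(cs,key=cv2.contourArea); r=cv2.minAreaRect(c); b=cv2.boxPoints(r)+[385,195]
pts=np.array([ray(t,*q,0.003) for q in b]); print("pad",pts.round(4),pts.mean(0),np.linalg.norm(pts[1]-pts[0]),np.linalg.norm(pts[2]-pts[1]))
E
```

```text
285 230 [0.4848 0.1293 0.0495]
310 232 [0.4785 0.064  0.0505]
297 227 [0.4867 0.0953 0.1048]
422 232 [ 0.4782 -0.2402  0.0011]
405 220 [ 0.512  -0.196  -0.0012]
302 160 [0.6607 0.0817 0.0936]
350 200 [ 0.5699 -0.0468 -0.0012]
302 175 [0.604  0.0795 0.1693]
pad [[ 0.5307 -0.158   0.003 ]
 [ 0.5721 -0.2927  0.003 ]
 [ 0.4361 -0.3275  0.003 ]
 [ 0.3963 -0.1952  0.003 ]] [ 0.48383639 -0.24335933  0.003     ] 0.1409235537916663 0.140390078224976
```

View pics/t_unit.png

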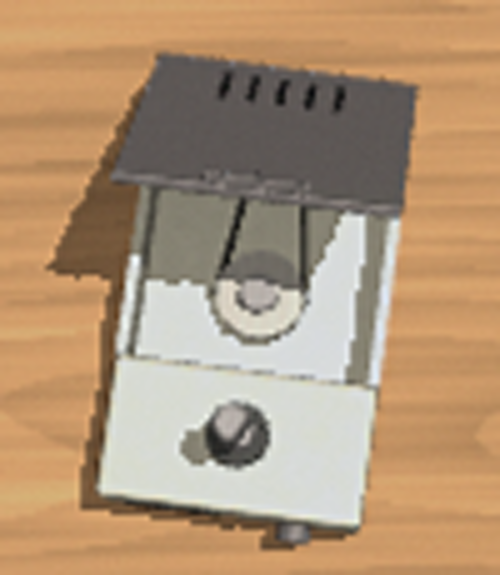

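View pics/s_unit.png

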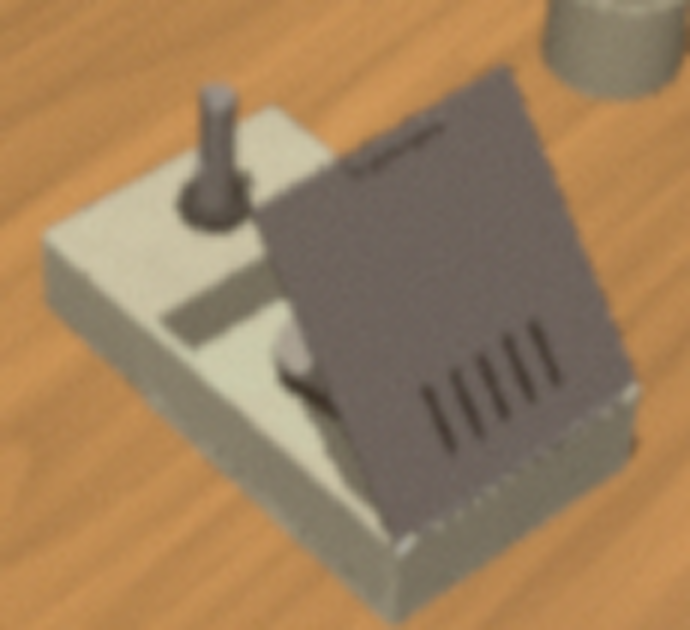

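View pics/t_col.png

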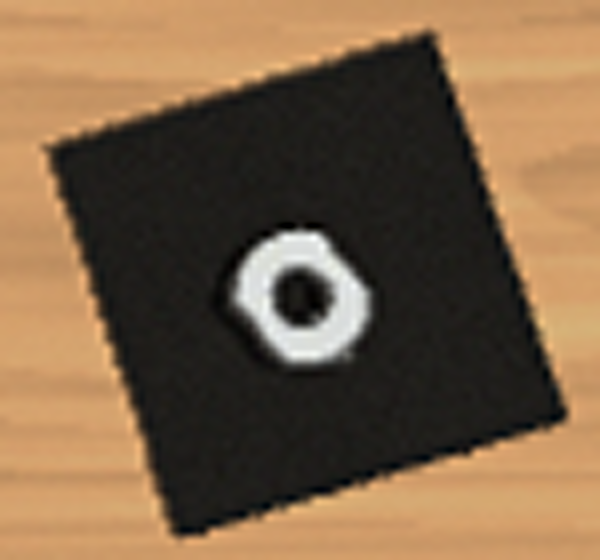

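```bash
python3 - <<'E'
from h import *
t=dict(np.load("top0.npz")); s=dict(np.load("scene0.npz"))
P=cloud(t)
px=t["pixels"].astype(int)
white=((px.min(-1)>170)&(px.max(-1)-px.min(-1)<40)).astype(np.uint8)
w=white.copy(); w[:211]=0; w[250:]=0; w[:,:255]=0; w[:,335:]=0
cs,_=cv2.findContours(w,0,2); c=max(cs,key=cv2.contourArea); r=cv2.minAreaRect(c); b=cv2.boxPoints(r); print(b)
q=np.array([ray(t,*p,0.05) for p in b]); print("deck",q.round(4))
for p in [(270,239),(321.6,245),(273.6,211.6),(325.4,217)]: print(p,ray(t,*p,0.05).round(4))
# lid plane
for n,d in (("top",t),("scene",s)):
    C=cloud(d); Z=C[...,2]; pp=d["pixels"].astype(int)
    if n=="top": m=np.zeros((400,640),bool); m[158:178,285:325]=1
    else: m=np.zeros((400,640),bool); m[200:235,340:370]=1
    X=C[m]; X=X[np.isfinite(X).all(1)]; c=np.median(X,0); X=X[np.linalg.norm(X-c,axis=1)<.12]; c=X.mean(0)
    U,S,V=np.linalg.svd(X-c); nrm=V[2]*np.sign(V[2][2]); print(n,c,nrm,S/np.sqrt(len(X)),"angle",np.arccos(nrm[2]),"yaw",np.arctan2(nrm[1],nrm[0]))
# spindle top via scene/top: cloud points z>0.085 near
C=cloud(t); m=np.zeros((400,640),bool); m[218:236,288:308]=1
X=C[m]; X=X[X[:,2]>0.09]; print("spindle",X.mean(0),X.min(0),X.max(0))
C=cloud(s); m=np.zeros((400,640),bool); m[175:205,310:332]=1
X=C[m]; X=X[(X[:,2]>0.06)]; print("spindle s",X.mean(0),X.min(0),X.max(0))
# lid edge corners top crop
for nm,p in (("cornL",(112,180)),("cornR",(400,213)),("hL",(160,55)),("hR",(415,85))):
    u,v=p[0]/5+250,p[1]/5+140; print(nm,u,v,[ray(t,u,v,z).round(4).tolist() for z in (0.05,.14,.17)])
for nm,p in (("edgeL",(505,65)),("edgeR",(255,210)),("hR",(400,545)),("hL",(632,392))):
    u,v=p[0]/6+285,p[1]/6+165; print(nm,u,v,[ray(s,u,v,z).round(4).tolist() for z in (0.05,.14,.17)])
# collar
g=px[195:265,385:460]; m=(g.min(-1)>110)&(g.max(-1)-g.min(-1)<30)
m=m.astype(np.uint8); cs,_=cv2.findContours(m,0,2); c=max(cs,key=cv2.contourArea); (cx,cy),rad=cv2.minEnclosingCircle(c); print("collar px",cx+385,cy+195,rad,ray(t,cx+385,cy+195,.019))
for n,p in (("can",(160,163)),("cup",(198,215)),("dropper",(211,265)),("model",(466,154))): print(n,ray(t,*p,0.03).round(3))
E
```

```text
[[269.476   237.93015]
 [273.86902 204.98254]
 [325.55023 211.87338]
 [321.15723 244.82098]]
deck [[0.4647 0.1697 0.05  ]
 [0.5513 0.1584 0.05  ]
 [0.5309 0.0225 0.05  ]
 [0.4448 0.0355 0.05  ]]
(270, 239) [0.4619 0.1683 0.05  ]
(321.6, 245) [0.4444 0.0344 0.05  ]
(273.6, 211.6) [0.5337 0.1591 0.05  ]
(325.4, 217) [0.5173 0.0232 0.05  ]
top [0.63327038 0.07441433 0.12589904] [ 0.77752471 -0.10965877  0.61921747] [0.03520402 0.02786162 0.00141481] angle 0.9030505850231878 yaw -0.1401116180965296
scene [0.63899975 0.05975261 0.11582918] [ 0.78256503 -0.12001344  0.61089176] [0.02539641 0.02449816 0.00532359] angle 0.913609854762119 yaw -0.15217346347424074
spindle [0.49241162 0.09815988 0.11577461] [0.48436373 0.08997703 0.09205426] [0.50036976 0.10665173 0.12309631]
spindle s [0.51298765 0.08220986 0.1040683 ] [0.47826146 0.01479561 0.06002073] [0.59638637 0.11144149 0.17359895]
cornL 272.4 176.0 [[0.6295, 0.1624, 0.05], [0.6092, 0.153, 0.14], [0.6025, 0.1498, 0.17]]
cornR 330.0 182.6 [[0.6092, 0.0092, 0.05], [0.5906, 0.0124, 0.14], [0.5844, 0.0134, 0.17]]
hL 282.0 151.0 [[0.698, 0.1367, 0.05], [0.6721, 0.1294, 0.14], [0.6635, 0.1269, 0.17]]
hR 333.0 157.0 [[0.6792, -0.0002, 0.05], [0.6549, 0.0036, 0.14], [0.6468, 0.0049, 0.17]]
edgeL 369.1666666666667 175.83333333333334 [[0.5309, 0.2702, 0.05], [0.5881, 0.1818, 0.14], [0.6072, 0.1524, 0.17]]
edgeR 327.5 200.0 [[0.5077, 0.1129, 0.05], [0.5673, 0.0411, 0.14], [0.5872, 0.0172, 0.17]]
hR 351.6666666666667 255.83333333333331 [[0.6787, 0.0052, 0.05], [0.7204, -0.0553, 0.14], [0.7343, -0.0755, 0.17]]
hL 390.3333333333333 230.33333333333331 [[0.7, 0.1366, 0.05], [0.7395, 0.0624, 0.14], [0.7526, 0.0376, 0.17]]
collar px 422.3823547363281 231.46078491210938 8.399776458740234 [ 0.47815415 -0.2368316   0.019     ]
can [0.675 0.471 0.03 ]
cup [0.53  0.363 0.03 ]
dropper [0.398 0.325 0.03 ]
model [ 0.688 -0.365  0.03 ]
```

```bash
python3 - <<'E'
from h import *
w=dict(np.load("wrist0.npz")); T=R.from_rotvec([-3.11989137e+00, -3.50542891e-01,  7.50867199e-05]).as_matrix(); p=np.array([0.1441298 , -0.63319599,  0.23005565])
K,o,A=cam(w); print("cam in tool",T.T@(o-p)); print(T.T@A); print("tool",T)
print("tcp px",proj(w,p),"grasp",proj(w,p-T[:,2]*.019))
# px->offset from TCP in tool at plane 0.2 below... 
for z in (0.019,): print([ (T.T@(ray(w,316,v,z)-p)).round(3) for v in (100,195,300)])
E
```

```text
cam in tool [ 7.22286005e-02 -1.28356277e-04 -1.41485086e-01]
[[-1.34779878e-04 -9.57877375e-01 -2.87177499e-01]
 [ 9.99999989e-01 -1.47305754e-04  2.20106816e-05]
 [-6.33864321e-05 -2.87177493e-01  9.57877384e-01]]
tool [[ 9.75066420e-01  2.21913043e-01 -2.78659544e-04]
 [ 2.21913142e-01 -9.75064279e-01  2.05171534e-03]
 [ 1.83591427e-04 -2.06239695e-03 -9.99997856e-01]]
tcp px [316.63673597 247.31227873] grasp [316.67057849 265.61013462]
[array([ 0.082, -0.001,  0.211]), array([-0.034, -0.001,  0.211]), array([-0.191, -0.001,  0.211])]
```

Call:
drive_tool(
  increments=[
    {"xyz":[0.06,0.08,0],"delta_rot":[0,0,-0.05]},
    {"xyz":[0.12,0.15,0],"delta_rot":[0,0,-0.1]},
    {"xyz":[0.18,0.22,-0.01],"delta_rot":[0,0,-0.15]},
    {"xyz":[0.24,0.29,-0.02],"delta_rot":[0,0,-0.2]},
    {"xyz":[0.3,0.37,-0.03],"delta_rot":[0,0,-0.25]},
    {"xyz":[0.35,0.44,-0.04],"delta_rot":[0,0,-0.3]},
    {"xyz":[0.39,0.49,-0.04],"delta_rot":[0,0,-0.346]},
    {"xyz":[0.42,0.53,-0.04],"delta_rot":[0,0,-0.346]},
    {"xyz":[0.42,0.53,-0.04],"delta_rot":[0,0,-0.346]},
    {"xyz":[0.42,0.53,-0.04],"delta_rot":[0,0,-0.346]},
  ],
)

```text
t: 1.15
position: [0.4548, -0.241, 0.2016]
ee_rot: [3.134, -0.218, 0.0]
wrist_force: [1.0, -0.7, 0.3]
width: 0.0855
```

```bash
python3 - <<'E'
from h import *
from cell import bot
d=bot.snapshot("wrist"); s=bot.state(); np.savez("w1.npz",**d); print(s["t"],s["position"],s["ee_rot"],s["wrist_force"])
cv2.imwrite("pics/w1.png",d["pixels"][:,:,::-1]); crop(d,260,130,380,230,6,"w1c.png")
E
```

```text
1.2 [ 0.45807643 -0.23545439  0.2010522 ] [-3.12967387e+00  2.08637551e-01 -3.12937644e-03] [0.83353071 4.84066108 1.20014218]
```

View pics/w1c.png

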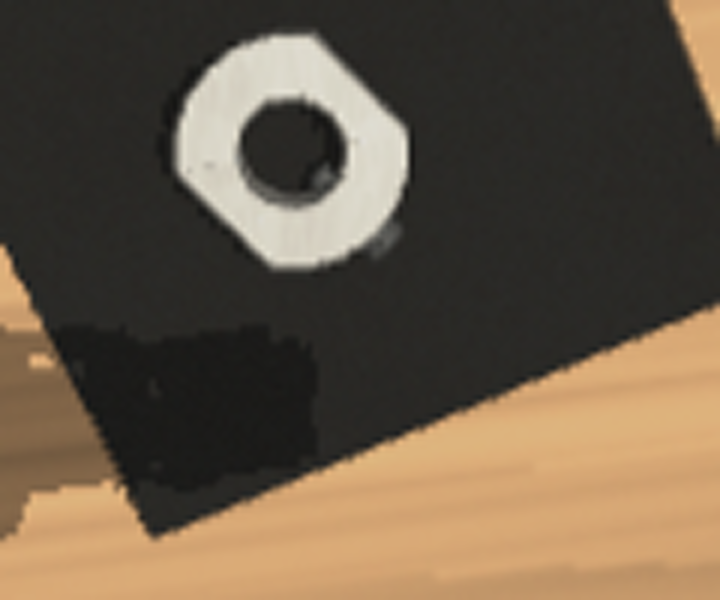

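View pics/w1.png

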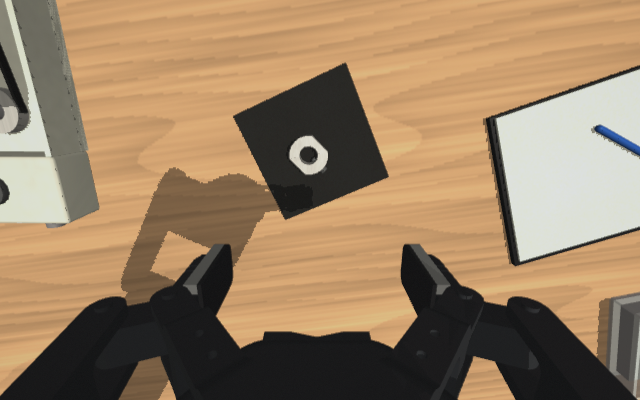

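The collar sits at about (309,155) in the wrist view. Its screw head is at lower right, near (324,170), and the wrench flats are at upper right and lower left.

```bash
python3 - <<'E'
from h import *
d=dict(np.load("w1.npz"))
px=d["pixels"].astype(int); g=px[130:190,280:345]; m=(g.min(-1)>100).astype(np.uint8)
cs,h=cv2.findContours(m,cv2.RETR_CCOMP,cv2.CHAIN_APPROX_NONE)
i=max(range(len(cs)),key=lambda k:cv2.contourArea(cs[k])); c=cs[i][:,0]+[280,130]
W=np.array([ray(d,u,v,.019)[:2] for u,v in c])
ctr=W.mean(0); hull=cv2.convexHull(W.astype(np.float32)*1000)[:,0]/1000
# min width direction -> flats
best=min(((np.ptp(W@[np.cos(a),np.sin(a)]),a) for a in np.linspace(0,np.pi,361)))
mx=max(((np.ptp(W@[np.cos(a),np.sin(a)]),a) for a in np.linspace(0,np.pi,361)))
print("width min",best,"max",mx,"ctr",ctr)
a=best[1]; n=np.array([np.cos(a),np.sin(a)]); q=np.array([-n[1],n[0]])
pr=W@n; pq=W@q; cc=n*(pr.max()+pr.min())/2+q*(pq.max()+pq.min())/2; print("centre by extents",cc)
def f(x,y,z): u,v=x/6+260,y/6+130; return ray(d,u,v,z)[:2]
# flat corner points
for A,B in (((318,35),(407,130)),((178,175),(272,268))):
    v=f(*B,.019)-f(*A,.019); print("flat dir",np.arctan2(v[1],v[0]),np.linalg.norm(v))
sc=f(385,240,.013); v=sc-cc; print("screw",sc,np.arctan2(v[1],v[0]),np.linalg.norm(v))
hole=[cs[k][:,0]+[280,130] for k in range(len(cs)) if h[0][k][3]==i and cv2.contourArea(cs[k])>20]
for k in hole:
    (x,y),r=cv2.minEnclosingCircle(k); print("hole",x,y,r,ray(d,x,y,.019))
P=cloud(d); X=P[130:190,280:345][m>0]; print("z",np.nanmedian(X[:,2]))
# pad check
E
```

```text
width min (np.float64(0.036379999916377526), np.float64(2.2078415037728267)) max (np.float64(0.044117356642925154), np.float64(0.08726646259971647)) ctr [ 0.47769044 -0.23530797]
centre by extents [ 0.47744863 -0.23546783]
flat dir -2.521100726277796 0.024158897394760407
flat dir -2.506411893219328 0.025125310291566012
screw [ 0.45698684 -0.25067467] -2.5024690549242177 0.025493784320020838
hole 308.3214416503906 154.85714721679688 9.855228424072266 [ 0.47796858 -0.23524266  0.019     ]
z 0.01765657998197176
```

Collar: centre (0.4775, -0.2354), yaw 0.637, and its flat width measures 36.4 mm, which matches the given 36 mm. I shut the fingers and go above the lid.

Call:
drive_tool(
  increments=[
    {"xyz":[0.03,0.04,0.04],"delta_rot":[0,0,0]},
    {"xyz":[0.07,0.1,0.055],"delta_rot":[0,0,0]},
    {"xyz":[0.11,0.16,0.055],"delta_rot":[0,0,0]},
    {"xyz":[0.15,0.22,0.055],"delta_rot":[0,0,0]},
    {"xyz":[0.19,0.28,0.055],"delta_rot":[0,0,0]},
    {"xyz":[0.22,0.34,0.055],"delta_rot":[0,0,0]},
    {"xyz":[0.25,0.39,0.055],"delta_rot":[0,0,0]},
    {"xyz":[0.264,0.412,0.04],"delta_rot":[0,0,0]},
    {"xyz":[0.264,0.412,0.01],"delta_rot":[0,0,0]},
    {"xyz":[0.264,0.412,-0.02],"delta_rot":[0,0,0]},
    {"xyz":[0.264,0.412,-0.03],"delta_rot":[0,0,0]},
    {"xyz":[0.264,0.412,-0.03],"delta_rot":[0,0,0]},
  ],
  gripper=0,
)

```text
t: 2.4
position: [0.6509, 0.0659, 0.1772]
ee_rot: [3.134, -0.218, -0.006]
wrist_force: [-0.5, 0.7, -0.3]
width: 0.0
```

```bash
python3 - <<'E'
from h import *
from cell import bot
d=bot.snapshot("scene"); s=bot.state(); np.savez("s2.npz",**d); print(s["t"],s["position"],s["ee_rot"],s["wrist_force"],s["width"])
crop(d,270,100,410,270,4,"s2.png")
# planned path
S=np.array([.4925,.0965]); ux=np.array([.9905,-.1376]); H=S+.2*ux; r=.12
for th in [1.0,.9,.8,.7,.6,.5,.4,.3,.2,.1,.05,0,-.02]:
    x=-r*np.cos(th)+.006*np.sin(th)+.011; z=.051+r*np.sin(th)+.006*np.cos(th)
    p=np.r_[H+ux*x,z]; print(th,p.round(4))
E
```

```text
2.45 [0.6518054  0.06580417 0.17898333] [ 3.13395363e+00 -2.17859115e-01 -1.56635404e-03] [-0.13826454  0.24028153 -0.71558432] 1.5314247830900146e-05
1.0 [0.6423 0.0757 0.1552]
0.9 [0.6323 0.0771 0.1487]
0.8 [0.6229 0.0784 0.1413]
0.7 [0.6144 0.0796 0.1329]
0.6 [0.6068 0.0806 0.1237]
0.5 [0.6    0.0816 0.1138]
0.4 [0.5943 0.0824 0.1033]
0.3 [0.5897 0.083  0.0922]
0.2 [0.5862 0.0835 0.0807]
0.1 [0.5838 0.0838 0.069 ]
0.05 [0.5831 0.0839 0.063 ]
0 [0.5826 0.084  0.057 ]
-0.02 [0.5825 0.084  0.0546]
```

View pics/s2.png

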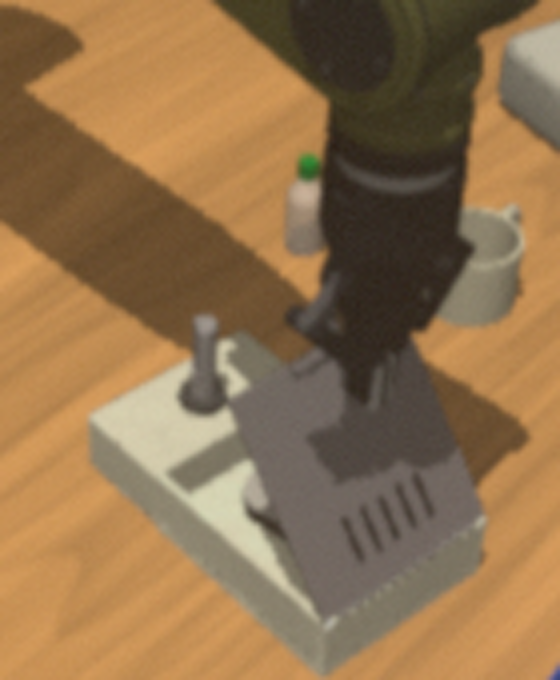

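Call:
drive_tool(
  increments=[
    {"xyz":[-0.013,0.013,-0.032],"delta_rot":[0,0,0]},
    {"xyz":[-0.02,0.014,-0.036],"delta_rot":[0,0,0]},
    {"xyz":[-0.026,0.015,-0.04],"delta_rot":[0,0,0]},
    {"xyz":[-0.033,0.016,-0.045],"delta_rot":[0,0,0]},
    {"xyz":[-0.039,0.017,-0.05],"delta_rot":[0,0,0]},
    {"xyz":[-0.045,0.017,-0.056],"delta_rot":[0,0,0]},
    {"xyz":[-0.05,0.018,-0.062],"delta_rot":[0,0,0]},
    {"xyz":[-0.055,0.019,-0.068],"delta_rot":[0,0,0]},
    {"xyz":[-0.06,0.02,-0.074],"delta_rot":[0,0,0]},
    {"xyz":[-0.065,0.02,-0.081],"delta_rot":[0,0,0]},
    {"xyz":[-0.069,0.021,-0.087],"delta_rot":[0,0,0]},
    {"xyz":[-0.073,0.021,-0.094],"delta_rot":[0,0,0]},
  ],
)

```text
t: 3.65
position: [0.597, 0.082, 0.1083]
ee_rot: [-3.134, 0.217, 0.0]
wrist_force: [-1.0, 1.8, 1.9]
width: -0.0001
```

Call:
drive_tool(
  increments=[
    {"xyz":[-0.004,0.001,-0.007],"delta_rot":[0,0,0]},
    {"xyz":[-0.007,0.001,-0.014],"delta_rot":[0,0,0]},
    {"xyz":[-0.01,0.001,-0.0215],"delta_rot":[0,0,0]},
    {"xyz":[-0.0125,0.002,-0.029],"delta_rot":[0,0,0]},
    {"xyz":[-0.0145,0.002,-0.037],"delta_rot":[0,0,0]},
    {"xyz":[-0.0165,0.0025,-0.045],"delta_rot":[0,0,0]},
    {"xyz":[-0.018,0.0025,-0.0525],"delta_rot":[0,0,0]},
    {"xyz":[-0.019,0.0025,-0.06],"delta_rot":[0,0,0]},
    {"xyz":[-0.0195,0.0025,-0.066],"delta_rot":[0,0,0]},
    {"xyz":[-0.0195,0.0025,-0.07],"delta_rot":[0,0,0]},
    {"xyz":[-0.0195,0.0025,-0.073],"delta_rot":[0,0,0]},
    {"xyz":[-0.0195,0.0025,-0.073],"delta_rot":[0,0,0]},
  ],
)

```text
t: 4.85
position: [0.5825, 0.0838, 0.0568]
ee_rot: [3.134, -0.217, -0.004]
wrist_force: [-10.8, -0.8, 17.3]
width: -0.0001
```

```bash
python3 - <<'E'
from h import *
from cell import bot
d=bot.snapshot("scene"); s=bot.state(); np.savez("s3.npz",**d); print(s["t"],s["position"],s["ee_rot"],s["wrist_force"],s["width"])
crop(d,270,100,410,270,4,"s3.png")
E
```

```text
4.9 [0.58251773 0.08376593 0.05688148] [ 3.13381756 -0.21712128 -0.00343447] [-11.01657021  -0.50263533  17.66231345] 0.0002952576617592534
```

View pics/s3.png

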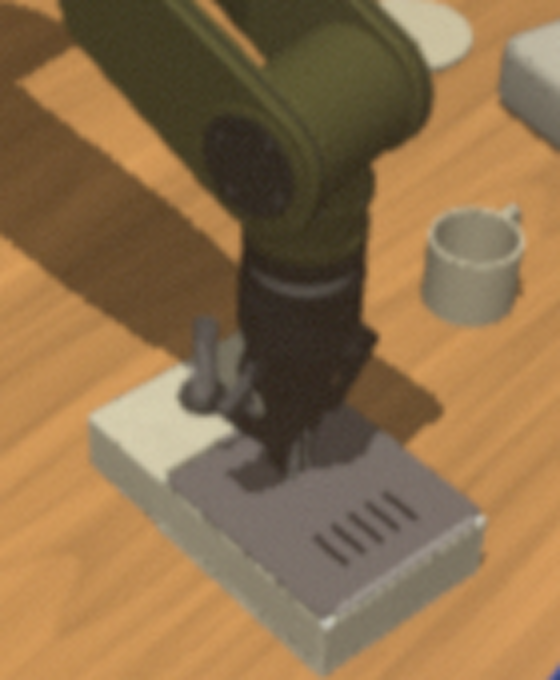

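The lid is closed: the fingertips are at z 0.0569, against 57 mm expected for its top face, and the scene view shows it flat on the unit. Now I rise, open the fingers and look at the spindle.

Call:
drive_tool(
  increments=[
    {"xyz":[0,0,0.03],"delta_rot":[0,0,0]},
    {"xyz":[0,0,0.08],"delta_rot":[0,0,0]},
    {"xyz":[-0.03,0.004,0.12],"delta_rot":[0,0,0]},
    {"xyz":[-0.08,0.01,0.155],"delta_rot":[0,0,0]},
    {"xyz":[-0.13,0.018,0.155],"delta_rot":[0,0,0]},
    {"xyz":[-0.159,0.022,0.155],"delta_rot":[0,0,0]},
    {"xyz":[-0.159,0.022,0.155],"delta_rot":[0,0,0]},
    {"xyz":[-0.159,0.022,0.155],"delta_rot":[0,0,0]},
  ],
  gripper=50,
)

```text
t: 5.7
position: [0.4638, 0.1001, 0.1705]
ee_rot: [3.134, -0.217, 0.002]
wrist_force: [1.0, 0.3, -0.5]
width: 0.0501
```

```bash
python3 - <<'E'
from h import *
from cell import bot
d=bot.snapshot("wrist"); s=bot.state(); np.savez("w4.npz",**d); print(s["t"],s["position"],s["ee_rot"],s["wrist_force"],s["width"])
cv2.imwrite("pics/w4.png",d["pixels"][:,:,::-1]); print(proj(d,[.4925,.0965,.12]))
u,v=proj(d,[.4925,.0965,.12]).astype(int); crop(d,u-50,v-50,u+50,v+50,6,"w4c.png")
d=bot.snapshot("scene"); np.savez("s4.npz",**d); crop(d,270,150,410,270,4,"s4.png")
E
```

```text
5.75 [0.46421133 0.10005607 0.17045415] [ 3.13404195e+00 -2.17569296e-01  1.53215854e-03] [ 0.29174209 -0.47353533 -0.42737721] 0.05016507366432644
[315.64295582 174.85372303]
```

View pics/w4.png

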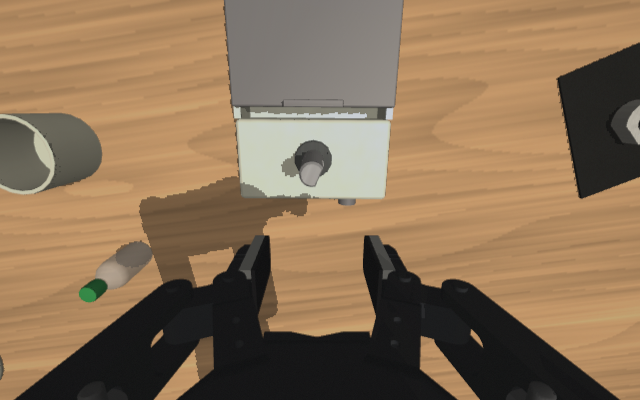

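View pics/w4c.png

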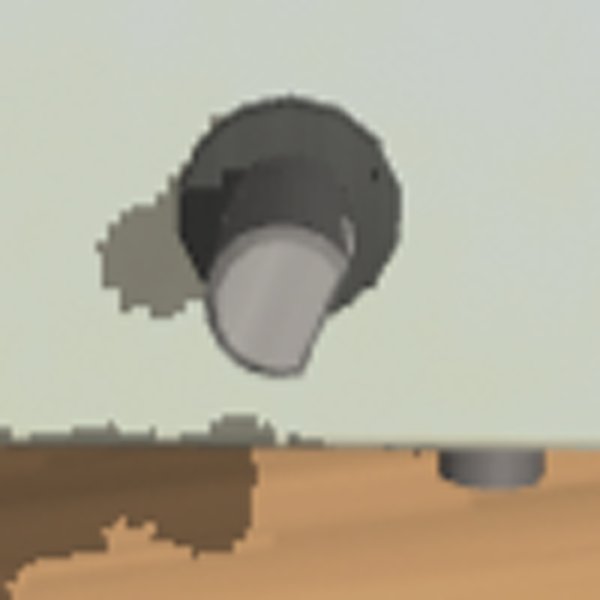

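View pics/s4.png

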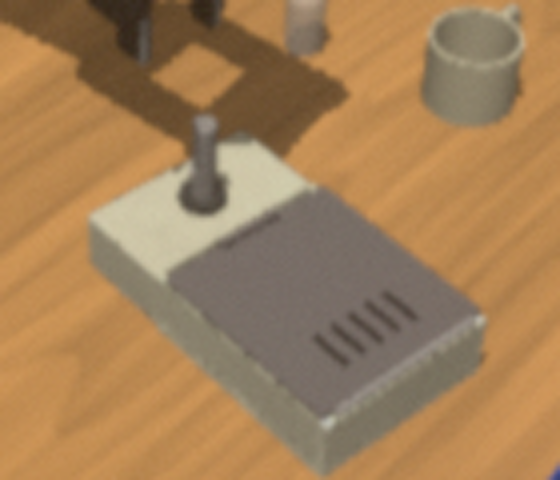

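The wrist view shows the spindle top at about (312,173). Its flat is on the right side, tilted slightly towards the front.

```bash
python3 - <<'E'
from h import *
d=dict(np.load("w4.npz"))
u0,v0=proj(d,[.4925,.0965,.12]).astype(int)-50; print(u0,v0)
f=lambda x,y,z=.1185: ray(d,x/6+u0-.4,y/6+v0-.4,z)[:2]
a,b=f(347,262),f(303,375); t=b-a; print("chord",np.linalg.norm(t)); n=np.array([-t[1],t[0]])/np.linalg.norm(t)
n=np.array([t[1],-t[0]])/np.linalg.norm(t)
# sign: away from body (left px)
c=f(265,300); n*=np.sign((a-c)@n); ang=np.arctan2(n[1],n[0]); print("flat normal ang",ang,"CCW from front",(ang-(np.pi-.138))%(2*np.pi))
# axis: centre by fitting circle to round edge
pts=np.array([f(*p) for p in [(347,262),(320,237),(280,225),(240,240),(214,275),(210,310),(228,350),(255,370),(285,377),(303,375)]])
A=np.c_[2*pts,np.ones(len(pts))]; s=np.linalg.lstsq(A,(pts**2).sum(1),rcond=None)[0]; print("axis",s[:2],"r",np.sqrt(s[2]+s[:2]@s[:2]))
# collar foot disc centre on deck? disc z unknown; lid/deck edges for yaw
P=cloud(d)
px=d["pixels"].astype(int)
# front deck edge line: bottom transition of white region rows
cols=range(245,385,4); E=[]
for cc in cols:
    col=px[110:230,cc].min(-1); idx=np.where(col>150)[0]
    if len(idx): E.append((cc,110+idx.max()))
E=np.array(E,float); W=np.array([ray(d,u,v+.5,.05)[:2] for u,v in E]); vx=cv2.fitLine(W.astype(np.float32),cv2.DIST_HUBER,0,1e-4,1e-4).ravel(); print("front edge dir yaw",np.arctan2(vx[1],vx[0]), np.arctan2(vx[1],vx[0])-np.pi/2, vx[2:])
# side edges of deck
for side in (0,1):
    E=[]
    for r in range(125,190,3):
        row=px[r,225:400].min(-1); idx=np.where(row>150)[0]
        if len(idx): E.append((225+(idx.min() if side==0 else idx.max()+1)-.0,r))
    W=np.array([ray(d,u-.5,v,.05)[:2] for u,v in E]); vx=cv2.fitLine(W.astype(np.float32),cv2.DIST_HUBER,0,1e-4,1e-4).ravel(); print("side",np.arctan2(vx[1],vx[0]),vx[2:])
E
```

```text
265 124
chord 0.014205721339917791
flat normal ang -2.0704217243060223 CCW from front 1.2091709292837702
axis [0.49308186 0.09892442] r 0.008712917198837999
front edge dir yaw 1.3864421 -0.1843543 [0.45273483 0.08129474]
side -0.13635574 [0.5066589  0.16572393]
side -0.14303266 [0.4869708  0.03113877]
```

Unit yaw is -0.139, the spindle axis is at (0.493, 0.099), and the flat sits about 1.21 rad CCW from front. Joint 6 lacks the range to turn from the near orientation, so I use the flipped one (+159°).

Call:
drive_tool(
  increments=[
    {"xyz":[0.006,0,0.02],"delta_rot":[0,0,0.14]},
    {"xyz":[0.012,0,0.03],"delta_rot":[0,0,0.28]},
    {"xyz":[0.018,0,0.03],"delta_rot":[0,0,0.42]},
    {"xyz":[0.024,0,0.03],"delta_rot":[0,0,0.56]},
    {"xyz":[0.03,0,0.03],"delta_rot":[0,0,0.7]},
    {"xyz":[0.036,0,0.03],"delta_rot":[0,0,0.84]},
    {"xyz":[0.04,0,0.03],"delta_rot":[0,0,1.0]},
  ],
  gripper=40,
)

```text
t: 6.5
position: [0.4948, 0.0998, 0.1924]
ee_rot: [-2.831, -1.362, 0.001]
wrist_force: [1.4, 0.4, -1.1]
width: 0.0398
```

Call:
drive_tool(
  increments=[
    {"xyz":[0,0,0],"delta_rot":[0,0,0.14]},
    {"xyz":[0,0,0],"delta_rot":[0,0,0.28]},
    {"xyz":[0,0,0],"delta_rot":[0,0,0.42]},
    {"xyz":[0,0,0],"delta_rot":[0,0,0.56]},
    {"xyz":[0,0,0],"delta_rot":[0,0,0.7]},
    {"xyz":[0,0,0],"delta_rot":[0,0,0.84]},
    {"xyz":[0,0,0],"delta_rot":[0,0,0.98]},
  ],
)

```text
t: 7.2
position: [0.4945, 0.0999, 0.1924]
ee_rot: [-1.798, -2.576, 0.001]
wrist_force: [0.4, 0.2, -0.9]
width: 0.0404
```

```bash
python3 - <<'E'
from h import *
from cell import bot
s=bot.state(); print(s["t"],s["position"],R.from_rotvec(s["ee_rot"]).as_matrix()[:,0],s["q"],s["width"])
x=R.from_rotvec(s["ee_rot"]).as_matrix()[:,0]; print("yaw",np.arctan2(x[1],x[0]))
E
```

```text
7.2 [0.49451302 0.09986455 0.19244466] [-3.44828938e-01  9.38665543e-01  3.92881280e-05] [ 9.28845725e-02 -1.75664502e-01  2.01007765e+00 -1.22351667e-04
  1.30777841e+00 -2.59140133e-01] 0.0404043506645873
yaw 1.922852866895194
```

Call:
drive_tool(
  increments=[
    {"xyz":[0,0,0],"delta_rot":[0,0,0.14]},
    {"xyz":[0,0,0],"delta_rot":[0,0,0.28]},
    {"xyz":[0,0,0],"delta_rot":[0,0,0.42]},
    {"xyz":[0,0,-0.02],"delta_rot":[0,0,0.56]},
    {"xyz":[0,0,-0.04],"delta_rot":[0,0,0.687]},
    {"xyz":[0,0,-0.04],"delta_rot":[0,0,0.687]},
    {"xyz":[0,0,-0.04],"delta_rot":[0,0,0.687]},
  ],
)

```text
t: 7.9
position: [0.4939, 0.1, 0.1625]
ee_rot: [-0.789, -3.04, 0.001]
wrist_force: [0.4, -0.4, 0.2]
width: 0.0399
```

```bash
python3 - <<'E'
from h import *
from cell import bot
d=bot.snapshot("wrist"); s=bot.state(); np.savez("w5.npz",**d); print(s["t"],s["position"],s["width"])
x=R.from_rotvec(s["ee_rot"]).as_matrix()[:,0]; print("yaw",np.arctan2(x[1],x[0]))
print(proj(d,[.4931,.0989,.12]))
u,v=proj(d,[.4931,.0989,.12]).astype(int); print(u-50,v-50); crop(d,u-50,v-50,u+50,v+50,6,"w5c.png"); cv2.imwrite("pics/w5.png",d["pixels"][:,:,::-1])
E
```

```text
7.95 [0.49423825 0.10003021 0.16317767] 0.04025038962379216
yaw 2.6341675339070734
[315.17698737 220.68561434]
265 170
```

View pics/w5.png

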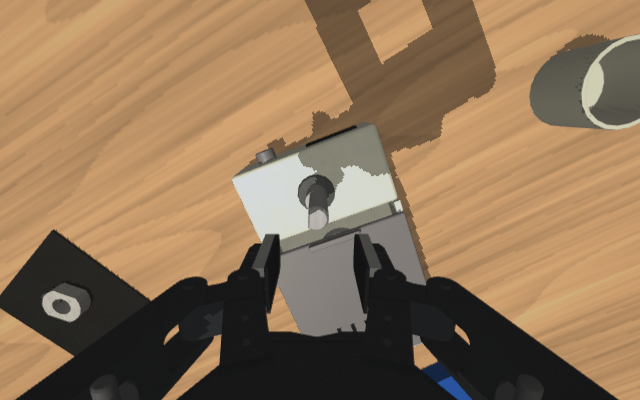

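View pics/w5c.png

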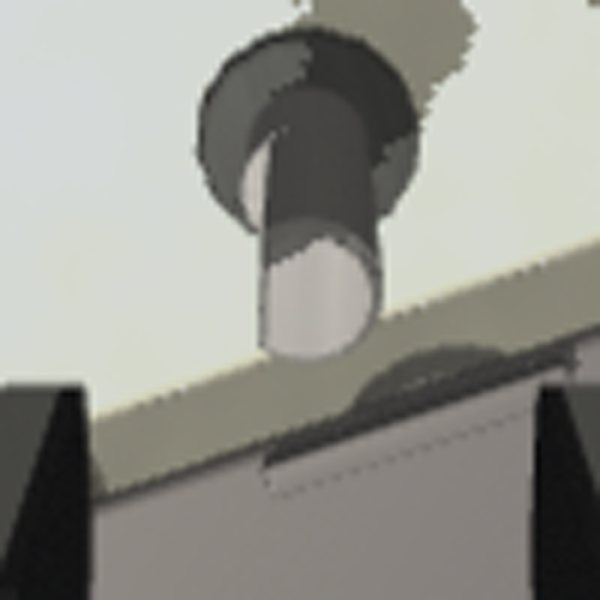

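Seen along the pads, the flat is on the left and parallel to them. The spindle, at about (318,220), is roughly centred between the fingers. I descend and then pinch.

Call:
drive_tool(
  increments=[
    {"xyz":[0.0007,0.0013,-0.03],"delta_rot":[0,0,0.007]},
    {"xyz":[0.0007,0.0013,-0.065],"delta_rot":[0,0,0.007]},
    {"xyz":[0.0007,0.0013,-0.095],"delta_rot":[0,0,0.007]},
    {"xyz":[0.0007,0.0013,-0.105],"delta_rot":[0,0,0.007]},
    {"xyz":[0.0007,0.0013,-0.105],"delta_rot":[0,0,0.007]},
  ],
)

```text
t: 8.45
position: [0.4938, 0.1011, 0.0836]
ee_rot: [-0.775, -3.043, 0.001]
wrist_force: [-0.8, 0.3, 1.2]
width: 0.04
```

Call:
drive_tool(
  increments=[
    {"xyz":[0,0,0],"delta_rot":[0,0,0]},
    {"xyz":[0,0,0],"delta_rot":[0,0,0]},
    {"xyz":[0,0,0],"delta_rot":[0,0,0]},
    {"xyz":[0,0,0],"delta_rot":[0,0,0]},
    {"xyz":[0,0,0],"delta_rot":[0,0,0]},
    {"xyz":[0,0,0],"delta_rot":[0,0,0]},
  ],
  gripper=0,
)

```text
t: 9.05
position: [0.495, 0.1006, 0.0861]
ee_rot: [0.773, 3.042, -0.001]
wrist_force: [-2.5, -4.5, 6.0]
width: 0.0132
```

```bash
cat > st.py <<'E'
from h import *
from cell import bot
s=bot.state(); M=R.from_rotvec(s["ee_rot"]).as_matrix(); x=M[:,0]
print("t",s["t"],"p",s["position"].round(5),"yaw",np.arctan2(x[1],x[0]).round(4),"z",M[:,2].round(4),"F",s["wrist_force"].round(2),"Ftool",(M.T@s["wrist_force"]).round(2),"T",s["torque"].round(3),"w",round(s["width"],5))
E
python3 st.py
```

```text
t 9.05 p [0.49505 0.1006  0.08606] yaw 2.6441 z [ 0.0024 -0.0011 -1.    ] F [-2.52 -4.48  5.98] Ftool [ 0.06 -5.14 -5.98] T [-0.605  0.381  0.016] w 0.01322
```

The pinch is firm at 13.2 mm, which means the pads are across the flat; anywhere else would read up to 18 mm. Now I turn by -1.21 rad.

Call:
drive_tool(
  increments=[
    {"xyz":[0,-0.0002,0],"delta_rot":[0,0,-0.06]},
    {"xyz":[0.0002,-0.0004,0],"delta_rot":[0,0,-0.16]},
    {"xyz":[0.0003,-0.0006,0],"delta_rot":[0,0,-0.27]},
    {"xyz":[0.0004,-0.0008,0],"delta_rot":[0,0,-0.38]},
    {"xyz":[0.0005,-0.001,0],"delta_rot":[0,0,-0.49]},
    {"xyz":[0.0006,-0.0012,0],"delta_rot":[0,0,-0.6]},
  ],
)

```text
t: 9.65
position: [0.4955, 0.0996, 0.086]
ee_rot: [1.681, 2.651, 0.0]
wrist_force: [-3.1, -4.1, 5.8]
width: 0.0135
```

```bash
python3 st.py
```

```text
t 9.65 p [0.49545 0.09961 0.08602] yaw 2.0113 z [ 0.0022 -0.0014 -1.    ] F [-3.11 -4.06  5.8 ] Ftool [-2.36 -4.53 -5.8 ] T [-0.697  0.459  0.08 ] w 0.01355
```

Call:
drive_tool(
  increments=[
    {"xyz":[0.0001,-0.0002,0],"delta_rot":[0,0,-0.11]},
    {"xyz":[0.0002,-0.0004,0],"delta_rot":[0,0,-0.22]},
    {"xyz":[0.0003,-0.0006,0],"delta_rot":[0,0,-0.33]},
    {"xyz":[0.0004,-0.0008,0],"delta_rot":[0,0,-0.44]},
    {"xyz":[0.0005,-0.001,0],"delta_rot":[0,0,-0.53]},
    {"xyz":[0.0006,-0.0012,0],"delta_rot":[0,0,-0.555]},
    {"xyz":[0.0006,-0.0012,0],"delta_rot":[0,0,-0.555]},
    {"xyz":[0.0006,-0.0012,0],"delta_rot":[0,0,-0.555]},
    {"xyz":[0.0006,-0.0012,0],"delta_rot":[0,0,-0.555]},
    {"xyz":[0.0006,-0.0012,0],"delta_rot":[0,0,-0.555]},
  ],
)

```text
t: 10.65
position: [0.4953, 0.0987, 0.086]
ee_rot: [2.366, 2.064, -0.001]
wrist_force: [-5.4, -4.9, 8.7]
width: 0.0135
```

```bash
python3 st.py; python3 - <<'E'
from h import *
from cell import bot
d=bot.snapshot("wrist"); cv2.imwrite("pics/w6.png",d["pixels"][:,:,::-1])
E
```

```text
t 10.65 p [0.49527 0.09866 0.08601] yaw 1.4347 z [ 5.0e-04 -1.6e-03 -1.0e+00] F [-5.38 -4.88  8.69] Ftool [-5.58 -4.67 -8.68] T [-0.746  0.89  -0.012] w 0.01348
```

View pics/w6.png

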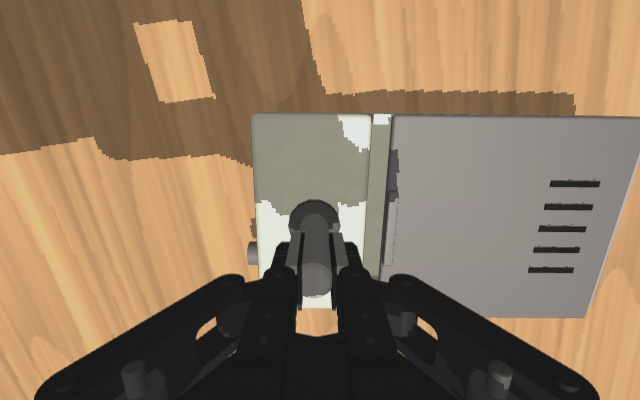

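The jaws lie along the unit's x axis: yaw 1.4347, so jaw axis at -0.136 against the unit's -0.139, and the flat is held. I release, rise and go to the collar.

Call:
drive_tool(
  increments=[
    {"xyz":[0,0,0],"delta_rot":[0,0,0]},
    {"xyz":[0,0,0],"delta_rot":[0,0,0]},
    {"xyz":[0,0,0],"delta_rot":[0,0,0]},
    {"xyz":[0,0,0.03],"delta_rot":[0,0,0]},
    {"xyz":[0,0,0.08],"delta_rot":[0,0,0]},
    {"xyz":[0,0,0.13],"delta_rot":[0,0,0]},
    {"xyz":[0,-0.03,0.14],"delta_rot":[0,0,-0.12]},
    {"xyz":[0,-0.08,0.14],"delta_rot":[0,0,-0.26]},
  ],
  gripper=50,
)

```text
t: 11.5
position: [0.4966, 0.0401, 0.1922]
ee_rot: [2.625, 1.72, 0.008]
wrist_force: [0.6, -0.2, -1.5]
width: 0.0501
```

```bash
python3 st.py; python3 - <<'E'
from h import *
from cell import bot
d=bot.snapshot("wrist"); cv2.imwrite("pics/w7.png",d["pixels"][:,:,::-1]); np.savez("w7.npz",**d)
print(proj(d,[.4934,.099,.12]))
u,v=proj(d,[.4934,.099,.12]).astype(int); v=max(50,v);print(u-50,v-50); crop(d,u-50,v-50,u+50,v+50,6,"w7c.png")
E
```

```text
t 11.5 p [0.49659 0.04007 0.1922 ] yaw 1.1602 z [ 6.e-03  6.e-04 -1.e+00] F [ 0.59 -0.2  -1.52] Ftool [0.04 0.61 1.52] T [-0.04   0.048  0.031] w 0.05005
[280.86573658 137.31369555]
230 87
```

View pics/w7c.png

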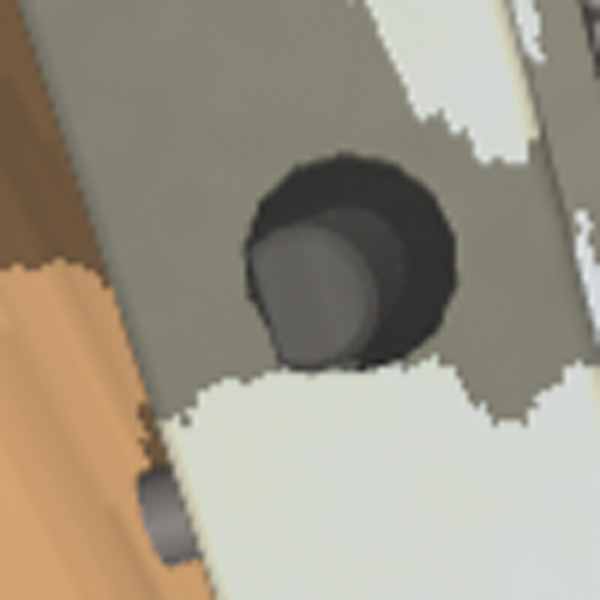

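The flat's edge in the crop runs (252,250) to (282,365), which is parallel to the drive's front edge to within about 0.05 rad. On to the collar.

Call:
drive_tool(
  increments=[
    {"xyz":[-0.004,-0.05,0],"delta_rot":[0,0,-0.1]},
    {"xyz":[-0.008,-0.11,0],"delta_rot":[0,0,-0.2]},
    {"xyz":[-0.012,-0.17,-0.01],"delta_rot":[0,0,-0.3]},
    {"xyz":[-0.016,-0.23,-0.03],"delta_rot":[0,0,-0.4]},
    {"xyz":[-0.02,-0.29,-0.06],"delta_rot":[0,0,-0.5]},
    {"xyz":[-0.025,-0.34,-0.09],"delta_rot":[0,0,-0.5]},
    {"xyz":[-0.025,-0.366,-0.123],"delta_rot":[0,0,-0.5]},
    {"xyz":[-0.025,-0.366,-0.123],"delta_rot":[0,0,-0.5]},
    {"xyz":[-0.025,-0.366,-0.123],"delta_rot":[0,0,-0.5]},
    {"xyz":[-0.025,-0.366,-0.123],"delta_rot":[0,0,-0.5]},
  ],
  gripper=55,
)

```text
t: 12.55
position: [0.477, -0.2346, 0.098]
ee_rot: [2.981, 0.988, 0.002]
wrist_force: [-0.3, -0.2, -0.3]
width: 0.0552
```

```bash
python3 st.py; python3 - <<'E'
from h import *
from cell import bot
d=bot.snapshot("wrist"); cv2.imwrite("pics/w8.png",d["pixels"][:,:,::-1]); np.savez("w8.npz",**d)
print(proj(d,[.4775,-.2354,.019]))
E
python3 st.py
```

```text
t 12.55 p [ 0.47699 -0.23461  0.09797] yaw 0.6399 z [ 1.6e-03 -6.0e-04 -1.0e+00] F [-0.33 -0.19 -0.3 ] Ftool [-0.38 -0.04  0.3 ] T [ 0.028 -0.032  0.007] w 0.05517
[318.10273589 202.41271971]
t 12.6 p [ 0.47717 -0.23458  0.09826] yaw 0.6403 z [ 0.0022 -0.001  -1.    ] F [-0.13 -0.46  0.62] Ftool [-0.38  0.29 -0.62] T [-0.053 -0.022 -0.004] w 0.05505
```

View pics/w8.png

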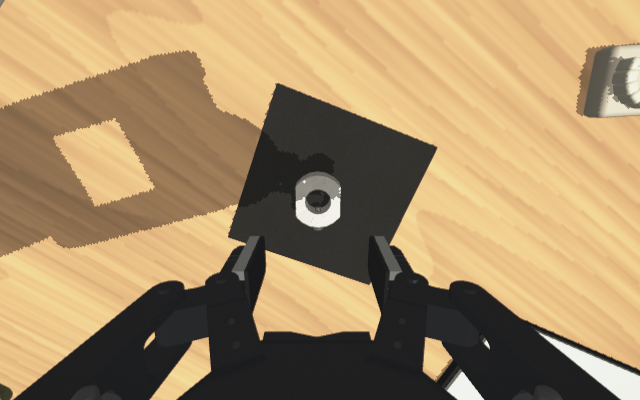

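The collar is centred at about (318,202), as predicted, and its flats are parallel to the pads. I measure it once more from this closer view.

```bash
python3 - <<'E'
from h import *
d=dict(np.load("w8.npz")); crop(d,278,162,358,242,8,"w8c.png")
px=d["pixels"].astype(int); g=px[165:240,285:350]; m=(g.min(-1)>75).astype(np.uint8)
cs,h=cv2.findContours(m,cv2.RETR_CCOMP,cv2.CHAIN_APPROX_NONE)
i=max(range(len(cs)),key=lambda k:cv2.contourArea(cs[k])); c=cs[i][:,0]+[285,165]
W=np.array([ray(d,u,v,.019)[:2] for u,v in c])
for lo,hi in ((1.9,2.5),): 
    w,a=min(((np.ptp(W@[np.cos(a),np.sin(a)]),a) for a in np.linspace(lo,hi,121)))
n=np.array([np.cos(a),np.sin(a)]); q=np.array([-n[1],n[0]]); pr=W@n; pq=W@q
print("w",w,"ang-90",a-np.pi/2,"len",np.ptp(pq),"c",n*(pr.max()+pr.min())/2+q*(pq.max()+pq.min())/2)
for k in range(len(cs)):
    if h[0][k][3]==i and cv2.contourArea(cs[k])>20:
        e=cv2.fitEllipse(cs[k]); print("hole",e,ray(d,e[0][0]+285,e[0][1]+165,.019))
E
```

```text
w 0.03674874472203493 ang-90 0.6192036732051034 len 0.048301382286239786 c [ 0.47809948 -0.2346657 ]
hole ((32.4747428894043, 33.76186752319336), (19.833202362060547, 24.223485946655273), 85.3709487915039) [ 0.4796702  -0.23315004  0.019     ]
```

View pics/w8c.png

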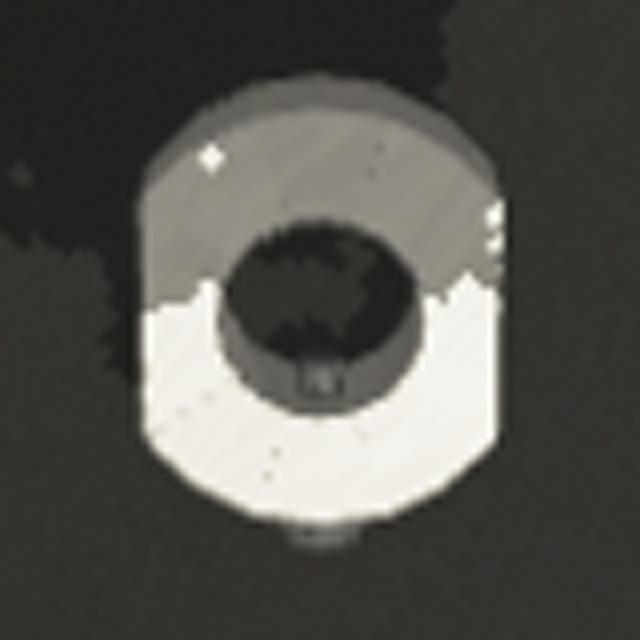

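Call:
drive_tool(
  increments=[
    {"xyz":[0.001,-0.0007,-0.03],"delta_rot":[0,0,0]},
    {"xyz":[0.001,-0.0007,-0.065],"delta_rot":[0,0,0]},
    {"xyz":[0.001,-0.0007,-0.1],"delta_rot":[0,0,0]},
    {"xyz":[0.001,-0.0007,-0.118],"delta_rot":[0,0,0]},
    {"xyz":[0.001,-0.0007,-0.1235],"delta_rot":[0,0,0]},
    {"xyz":[0.001,-0.0007,-0.1235],"delta_rot":[0,0,0]},
    {"xyz":[0.001,-0.0007,-0.1235],"delta_rot":[0,0,0]},
  ],
)

```text
t: 13.3
position: [0.4781, -0.2362, 0.0057]
ee_rot: [2.981, 0.986, 0.003]
wrist_force: [0.2, -0.5, -0.1]
width: 0.0551
```

Call:
drive_tool(
  increments=[
    {"xyz":[0,0,0],"delta_rot":[0,0,0]},
    {"xyz":[0,0,0],"delta_rot":[0,0,0]},
    {"xyz":[0,0,0],"delta_rot":[0,0,0]},
    {"xyz":[0,0,0],"delta_rot":[0,0,0]},
    {"xyz":[0,0,0],"delta_rot":[0,0,0]},
    {"xyz":[0,0,0],"delta_rot":[0,0,0]},
  ],
  gripper=20,
)

```text
t: 13.9
position: [0.4781, -0.2365, 0.0059]
ee_rot: [2.981, 0.986, 0.003]
wrist_force: [-0.9, 0.0, 6.4]
width: 0.0345
```

```bash
python3 st.py
```

```text
t 13.9 p [ 0.47814 -0.23647  0.00589] yaw 0.6386 z [ 0.0025 -0.0015 -1.    ] F [-0.86  0.02  6.4 ] Ftool [-0.67 -0.51 -6.41] T [0.111 0.137 0.041] w 0.03448
```

The grip reads 34.5 mm, with the same about -1.4 mm offset as on the spindle. I lift, turn to the unit's yaw and hover over the spindle.

Call:
drive_tool(
  increments=[
    {"xyz":[0,0,0.02],"delta_rot":[0,0,0]},
    {"xyz":[0,0,0.06],"delta_rot":[0,0,0]},
    {"xyz":[0,0.02,0.11],"delta_rot":[0,0,-0.08]},
    {"xyz":[0.002,0.06,0.16],"delta_rot":[0,0,-0.18]},
    {"xyz":[0.004,0.11,0.19],"delta_rot":[0,0,-0.28]},
    {"xyz":[0.007,0.17,0.205],"delta_rot":[0,0,-0.38]},
    {"xyz":[0.01,0.23,0.205],"delta_rot":[0,0,-0.48]},
    {"xyz":[0.012,0.29,0.205],"delta_rot":[0,0,-0.58]},
    {"xyz":[0.015,0.34,0.205],"delta_rot":[0,0,-0.68]},
    {"xyz":[0.017,0.39,0.205],"delta_rot":[0,0,-0.742]},
    {"xyz":[0.018,0.43,0.205],"delta_rot":[0,0,-0.742]},
    {"xyz":[0.0195,0.447,0.205],"delta_rot":[0,0,-0.742]},
  ],
)

```text
t: 15.1
position: [0.491, 0.1017, 0.1585]
ee_rot: [-3.134, 0.213, -0.0]
wrist_force: [-0.5, -0.4, -1.5]
width: 0.0348
```

Call:
drive_tool(
  increments=[
    {"xyz":[0,0,0],"delta_rot":[0,0,0]},
    {"xyz":[0,0,0],"delta_rot":[0,0,0]},
    {"xyz":[0,0,0],"delta_rot":[0,0,0]},
  ],
)

```text
t: 15.4
position: [0.4915, 0.0984, 0.1579]
ee_rot: [3.133, -0.219, -0.0]
wrist_force: [-0.0, -0.5, 0.2]
width: 0.0344
```

```bash
python3 st.py; python3 - <<'E'
from h import *
from cell import bot
d=bot.snapshot("wrist"); cv2.imwrite("pics/w9.png",d["pixels"][:,:,::-1]); np.savez("w9.npz",**d)
crop(d,266,200,366,290,8,"w9c.png")
d=bot.snapshot("scene"); np.savez("s9.npz",**d); crop(d,270,120,400,240,5,"s9.png")
E
python3 st.py
```

```text
t 15.4 p [0.49147 0.0984  0.15792] yaw -0.1397 z [-2.e-04 -4.e-04 -1.e+00] F [-0.04 -0.51  0.21] Ftool [ 0.03  0.51 -0.21] T [-0.037  0.035 -0.022] w 0.03436
t 15.5 p [0.49155 0.09844 0.15792] yaw -0.14 z [-1.e-04 -2.e-04 -1.e+00] F [-0.25  0.11 -0.61] Ftool [-0.26 -0.08  0.61] T [-0.017 -0.013  0.024] w 0.03451
```

View pics/w9c.png

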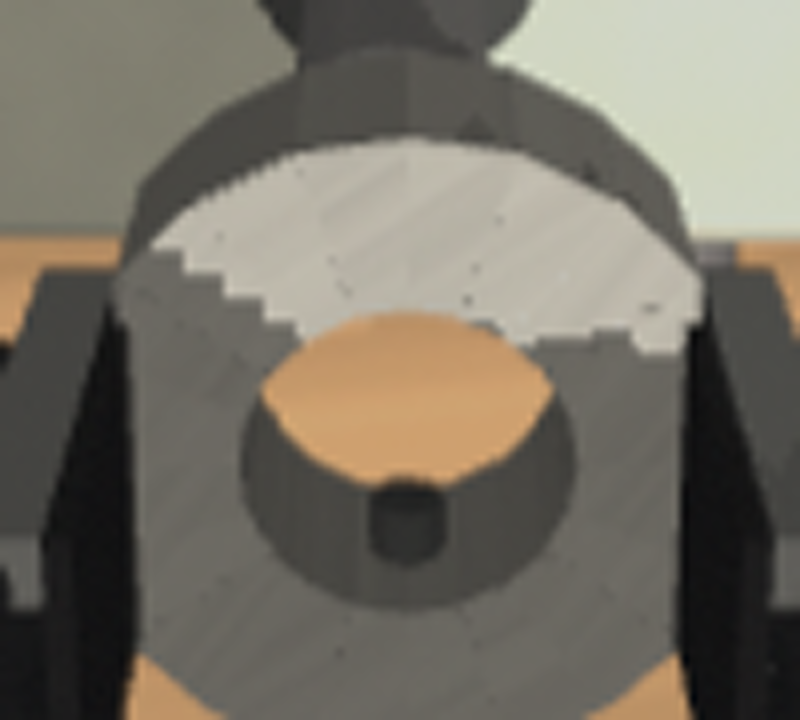

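View pics/s9.png

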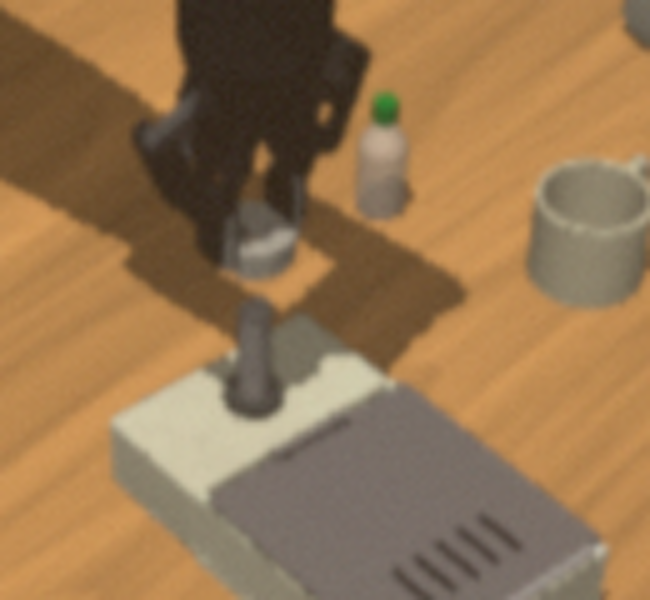

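```bash
python3 - <<'E'
from h import *
d=dict(np.load("w9.npz")); p=np.array([.49155,.09844]); ux=np.array([np.cos(-.139),np.sin(-.139)]); uy=np.array([-ux[1],ux[0]])
S=np.array([.4934,.0992])
for z in (.169,.171,.173):
    f=lambda x,y: ray(d,266+x/8-.44,200+y/8-.44,z)[:2]
    a,b,c,e=f(240,460),f(575,460),f(407,312),f(407,608)
    ctr=((a+b)/2+(c+e)/2)/2
    print(z,"bore dia",np.linalg.norm(a-b),np.linalg.norm(c-e),"ctr",ctr,"rel TCP (ux,uy)",(ctr-p)@ux,(ctr-p)@uy,"to spindle",(S-ctr)@ux,(S-ctr)@uy)
print("S rel TCP",(S-p)@ux,(S-p)@uy)
E
```

```text
0.169 bore dia 0.02117833168005163 0.020902350729449806 ctr [0.49161105 0.09821837] rel TCP (ux,uy) 9.116485077043363e-05 -0.00021103781344705195 to spindle 0.001635691830920763 0.0012200303807628529
0.171 bore dia 0.020853276949554692 0.020581531880932452 ctr [0.49270689 0.09806551] rel TCP (ux,uy) 0.001197614471227797 -0.00021058774182796964 to spindle 0.0005292422104633997 0.0012195803091437705
0.173 bore dia 0.020528222219057726 0.020260713032415046 ctr [0.49380273 0.09791265] rel TCP (ux,uy) 0.002304064091685219 -0.0002101376702089071 to spindle -0.0005772074099940225 0.0012191302375247081
S rel TCP 0.001726856681691197 0.001008992567315801
```

Call:
drive_tool(
  increments=[
    {"xyz":[0.0015,0.0012,-0.01],"delta_rot":[0,0,0]},
    {"xyz":[0.0015,0.0012,-0.025],"delta_rot":[0,0,0]},
    {"xyz":[0.0015,0.0012,-0.036],"delta_rot":[0,0,0]},
    {"xyz":[0.0015,0.0012,-0.042],"delta_rot":[0,0,0]},
    {"xyz":[0.0015,0.0012,-0.045],"delta_rot":[0,0,0]},
    {"xyz":[0.0015,0.0012,-0.047],"delta_rot":[0,0,0]},
    {"xyz":[0.0015,0.0012,-0.049],"delta_rot":[0,0,0]},
    {"xyz":[0.0015,0.0012,-0.051],"delta_rot":[0,0,0]},
    {"xyz":[0.0015,0.0012,-0.053],"delta_rot":[0,0,0]},
    {"xyz":[0.0015,0.0012,-0.053],"delta_rot":[0,0,0]},
  ],
)

```text
t: 16.5
position: [0.4926, 0.1005, 0.1181]
ee_rot: [3.134, -0.217, -0.0]
wrist_force: [0.2, 0.7, -1.0]
width: 0.0342
```

```bash
python3 st.py; python3 - <<'E'
from h import *
from cell import bot
d=bot.snapshot("wrist"); np.savez("w10.npz",**d)
crop(d,266,200,366,290,8,"w10c.png")
E
python3 st.py
```

```text
t 16.5 p [0.49257 0.10048 0.11809] yaw -0.1382 z [-1.e-04  0.e+00 -1.e+00] F [ 0.15  0.69 -1.01] Ftool [ 0.06 -0.7   1.01] T [ 0.045 -0.047 -0.015] w 0.03417
t 16.55 p [0.49262 0.10046 0.11819] yaw -0.1383 z [ 0.  0. -1.] F [ 0.16 -0.13 -0.16] Ftool [0.18 0.11 0.16] T [-0.033 -0.036  0.001] w 0.03406
```

View pics/w10c.png

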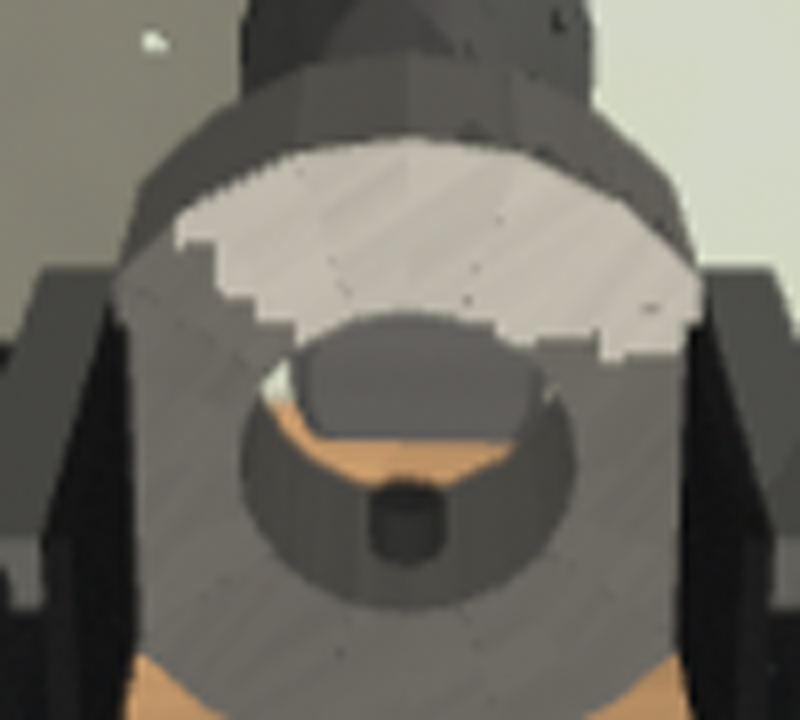

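The collar is already about 5 mm over the spindle with no contact force. The flat faces the nose and the spindle sits slightly right of the bore centre. I compute the offsets.

```bash
python3 - <<'E'
from h import *
d=dict(np.load("w10.npz")); p=np.array([.49262,.10046]); ux=np.array([np.cos(-.139),np.sin(-.139)]); uy=np.array([-ux[1],ux[0]])
f=lambda x,y,z: ray(d,266+x/8-.44,200+y/8-.44,z)[:2]
z0=.11819+.0051+.008
b=((f(240,460,z0)+f(575,460,z0))/2+(f(407,312,z0)+f(407,608,z0))/2)/2
print("bore",b,"rel TCP",(b-p)@ux,(b-p)@uy)
for z in (.118,.12):
    l,r=f(308,439,z),f(516,439,z); v=l-r
    print(z,"flat mid",(l+r)/2,"len",np.linalg.norm(v),"ang of flat vs uy",np.arctan2(v@ux,v@uy)," rel bore",((l+r)/2-b)@ux,((l+r)/2-b)@uy)
    L,Rr=f(290,385,z),f(546,385,z); print("dia",np.linalg.norm(L-Rr),"mid rel bore",((L+Rr)/2-b)@uy)
E
```

```text
bore [0.49385176 0.10011922] rel TCP 0.00126709983406244 -0.00016682968338585188
0.118 flat mid [0.48822924 0.1005704 ] len 0.014232926734430574 ang of flat vs uy -0.0005855382986051773  rel bore -0.005630808416019027 -0.0003321920344336994
dia 0.01738698105859957 mid rel bore -0.0007345501087128907
0.12 flat mid [0.48930173 0.10042624] len 0.014031690125235342 ang of flat vs uy -0.0005855382986058365  rel bore -0.004548687482745532 -0.00032636165770169145
dia 0.01714114988292788 mid rel bore -0.000723030868680952
```

Call:
drive_tool(
  increments=[
    {"xyz":[0,-0.0007,-0.001],"delta_rot":[0,0,0]},
    {"xyz":[0,-0.0007,-0.004],"delta_rot":[0,0,0]},
    {"xyz":[0,-0.0007,-0.008],"delta_rot":[0,0,0]},
    {"xyz":[0,-0.0007,-0.012],"delta_rot":[0,0,0]},
    {"xyz":[0,-0.0007,-0.016],"delta_rot":[0,0,0]},
    {"xyz":[0,-0.0007,-0.016],"delta_rot":[0,0,0]},
  ],
)

```text
t: 17.15
position: [0.4921, 0.0999, 0.1054]
ee_rot: [3.134, -0.217, -0.002]
wrist_force: [-0.7, 0.2, -0.1]
width: 0.0343
```

```bash
python3 st.py
```

```text
t 17.15 p [0.49214 0.09989 0.1054 ] yaw -0.1383 z [-1.3e-03 -1.0e-04 -1.0e+00] F [-0.73  0.18 -0.13] Ftool [-0.75 -0.07  0.13] T [ 0.001  0.019 -0.007] w 0.03433
```

Call:
drive_tool(
  increments=[
    {"xyz":[0,0,-0.004],"delta_rot":[0,0,0]},
    {"xyz":[0,0,-0.008],"delta_rot":[0,0,0]},
    {"xyz":[0,0,-0.012],"delta_rot":[0,0,0]},
    {"xyz":[0,0,-0.014],"delta_rot":[0,0,0]},
    {"xyz":[0,0,-0.014],"delta_rot":[0,0,0]},
  ],
)

```text
t: 17.65
position: [0.4924, 0.0999, 0.0953]
ee_rot: [3.134, -0.217, -0.001]
wrist_force: [0.0, -0.3, -0.1]
width: 0.0344
```

```bash
python3 st.py; python3 - <<'E'
from h import *
from cell import bot
d=bot.snapshot("wrist"); np.savez("w11.npz",**d)
crop(d,266,200,366,290,8,"w11c.png")
d=bot.snapshot("scene"); np.savez("s11.npz",**d); crop(d,270,120,400,240,5,"s11.png")
E
python3 st.py
```

```text
t 17.65 p [0.49237 0.0999  0.09527] yaw -0.1383 z [-7.e-04 -1.e-04 -1.e+00] F [ 0.01 -0.32 -0.12] Ftool [0.05 0.32 0.12] T [-0.02   0.013  0.042] w 0.03437
t 17.75 p [0.49265 0.09995 0.09569] yaw -0.1383 z [ 0.  0. -1.] F [ 0.1   0.51 -1.33] Ftool [ 0.03 -0.52  1.33] T [-0.036 -0.016  0.045] w 0.03429
```

View pics/w11c.png

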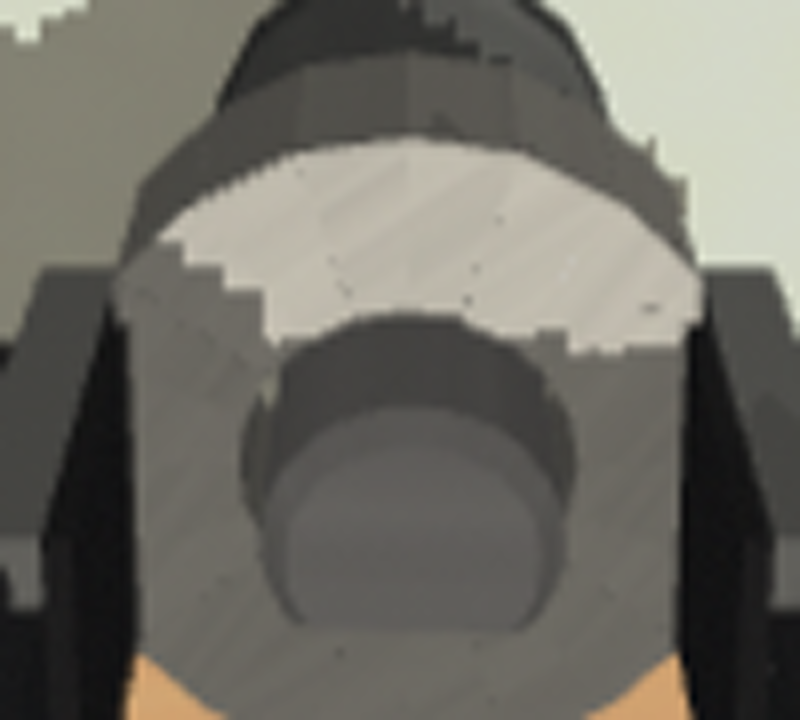

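View pics/s11.png

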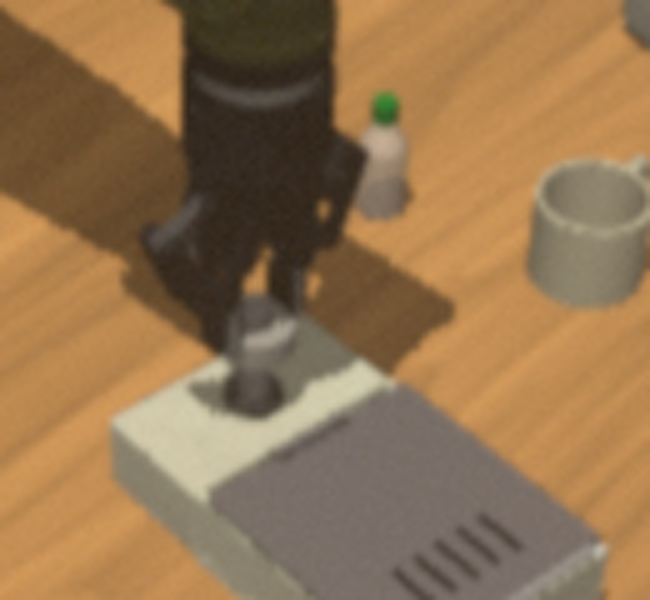

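The collar is on the spindle and centred, with no contact. Now I ease it toward the unit's +x until the nose bears on the flat.

Call:
drive_tool(
  increments=[
    {"xyz":[0.0007,-0.0001,0],"delta_rot":[0,0,0]},
    {"xyz":[0.0014,-0.0002,0],"delta_rot":[0,0,0]},
    {"xyz":[0.002,-0.0003,0],"delta_rot":[0,0,0]},
    {"xyz":[0.002,-0.0003,0],"delta_rot":[0,0,0]},
    {"xyz":[0.002,-0.0003,0],"delta_rot":[0,0,0]},
  ],
)

```text
t: 18.25
position: [0.4939, 0.0997, 0.0956]
ee_rot: [-3.134, 0.217, 0.001]
wrist_force: [-2.6, 0.5, 0.6]
width: 0.0342
```

```bash
python3 st.py
```

```text
t 18.25 p [0.49388 0.09974 0.09563] yaw -0.1383 z [-7.e-04  1.e-04 -1.e+00] F [-2.59  0.53  0.56] Ftool [-2.64 -0.17 -0.56] T [ 0.056  0.339 -0.008] w 0.03421
```

Call:
drive_tool(
  increments=[
    {"xyz":[0.0006,-0.0001,0],"delta_rot":[0,0,0]},
    {"xyz":[0.0011,-0.0001,0],"delta_rot":[0,0,0]},
    {"xyz":[0.0011,-0.0001,0],"delta_rot":[0,0,0]},
    {"xyz":[0.0011,-0.0001,0],"delta_rot":[0,0,0]},
    {"xyz":[0.0011,-0.0001,0],"delta_rot":[0,0,0]},
  ],
)

```text
t: 18.75
position: [0.494, 0.0997, 0.0955]
ee_rot: [3.134, -0.217, -0.004]
wrist_force: [-5.0, 0.4, 3.3]
width: 0.0345
```

```bash
python3 st.py; python3 - <<'E'
from h import *
from cell import bot
d=bot.snapshot("wrist"); np.savez("w12.npz",**d)
crop(d,266,200,366,290,8,"w12c.png")
d=bot.snapshot("scene"); np.savez("s12.npz",**d); cv2.imwrite("pics/s12.png",d["pixels"][:,:,::-1])
E
python3 st.py
```

```text
t 18.75 p [0.49403 0.09975 0.09552] yaw -0.1383 z [-2.5e-03  1.0e-04 -1.0e+00] F [-4.96  0.42  3.26] Ftool [-4.98  0.27 -3.25] T [0.151 0.971 0.048] w 0.03453
t 18.85 p [0.49404 0.09977 0.09553] yaw -0.1382 z [-2.5e-03  1.0e-04 -1.0e+00] F [-6.24  0.61  2.38] Ftool [-6.27  0.26 -2.36] T [8.300e-02 1.027e+00 1.000e-03] w 0.0342
```

View pics/w12c.png

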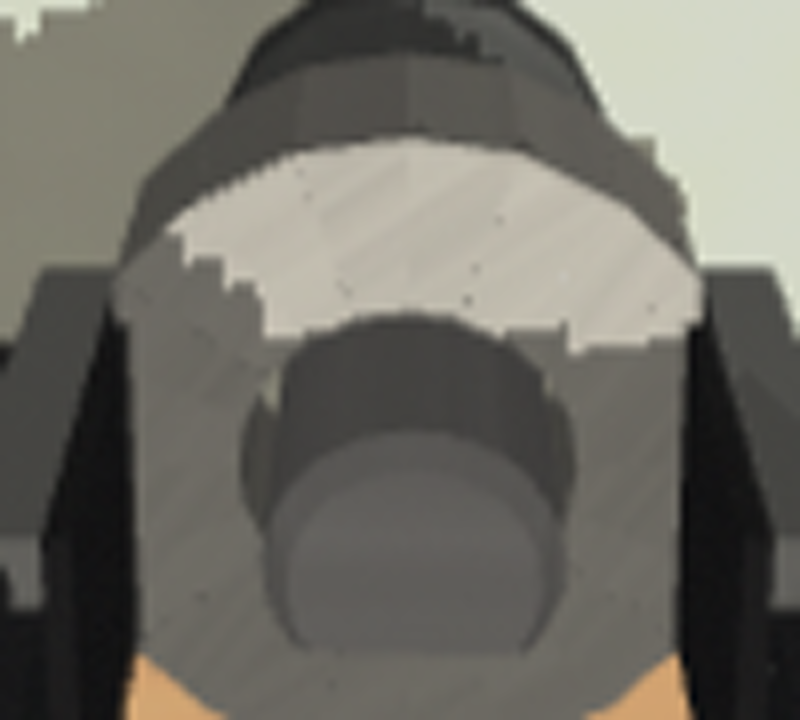

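View pics/s12.png

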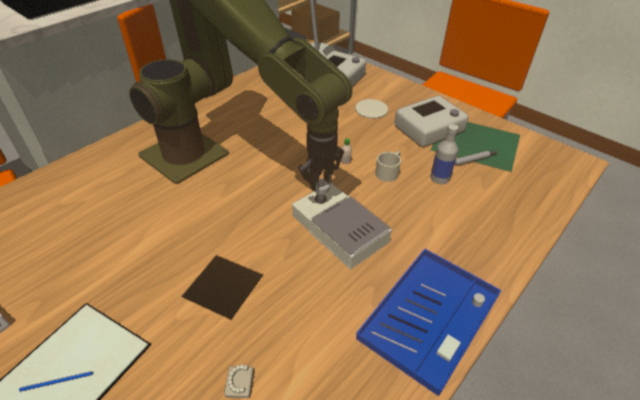

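The push is steady at about 6 N and the nose bears on the flat. TCP z of 0.0955 puts the collar's middle at about 0.1006, the flat faces front, and the lid is closed. I hand in.

```bash
python3 -c "
from cell import bot
print(bot.sign_off())"; python3 st.py
```

```text
the job is handed in; nothing more can be done
None
the job is handed in; nothing more can be done
```

I lowered the lid until it closed, turned the spindle's flat to the front, and slid the collar on with its screw on the flat. I then handed in with the collar still held, at about 19 s of the 72 s allowed. No verdict is reported, so the checks below are my own last readings.

- **Lid:** closed. The fingertips stopped at 56.9 mm, where its closed top face is 57 mm, and the last picture shows it flat.
- **Spindle:** I pinched it across the flat (13.2 mm on the gripper, which reads 1.3–1.5 mm low) and turned it by -1.21 rad. The flat lies within about 0.05 rad of the drive's front edge in the pictures.
- **Collar:** level and gripped at 34.5 mm. Its middle is about 100.6 mm above the table by the arm's reading, against 100 mm for the flat's middle. It went down the spindle with no measurable contact force.
- **Screw nose:** pushing toward the drive's back gave a steady 5–6 N and the arm stopped advancing. That agrees with the nose bearing on the flat, about 1.2 mm off centre.
- **Bystanders:** I never touched them. The model, bottles and cup look unmoved in the last picture.

**Disagreements:** The spindle's position by camera and by pinching differed by about 0.7 mm. The arm also ended one hover move about 1 mm from where I had planned. I corrected both from the view through the bore before lowering the collar fully.

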